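Set the bench timer and start it against the bench stop

ROBOT

A 7-joint arm with a two-finger parallel gripper is mounted at the origin on the work surface. World frame = base frame: x ahead of the robot, y to its left, z up, the work surface at z = 0. Lengths are in mm, angles in rad, forces in N, time in s.
With the tool pointing down it reaches from about 350 to 900 mm from the base axis. Payload 19.9 kg.
Tool frame: the origin (TCP) lies between the finger pads; the fingertips stand 22 mm ahead of it and the grasp point (between the pads) lies 3 mm ahead of it; x points along the fingers, y is the direction in which the jaws open and shut, and the axes are right-handed (so a half turn about x gives the same grasp; the last joint's range is limited). The gripper opens to 85 mm and grips with 20 to 120 N. Pads are 22 mm wide; open, the fingers measure 114 mm over their backs; the gripper's body (76 mm by 85 mm) begins 54 mm behind the grasp point. The pads swing forward as they close: fully open they stand 13 mm farther back than shut.
Start: joints at [-1.339, 0.417, -0.01, 1.614, 0.005, 1.111, -0.053], TCP at [168.383, 601.87, 220.46] pointing down, gripper open.
Joint ranges: [-2.81, 2.81], [-0.39, 2.02], [-1.27, 1.25], [0.06, 2.57], [-1.19, 4.33], [0.19, 2], [-2.82, 2.82]. Speed limits (rad/s): [1.89, 1.89, 2.39, 2.39, 3.01, 3.01, 3.01].

INTERFACE

Orientations are given as [roll, pitch, yaw] about the fixed x, y, z axes, in that order (R = Rz(yaw) Ry(pitch) Rx(roll)).
In Python, from station import arm gives the robot as it stands.
- The arm moves only by the shell command python3 -m inch 'ROWS' [OPENING]. ROWS is JSON, a list of rows, each a list of 4 numbers: the shift along the tool's x, y, z in m, then the turn about the tool's x in rad. A call has 1 to 10 rows; each row shifts and turns the commanded pose from where the row before left it, along the tool's axes as they then stand; what a row does not reach is not made up. A row lasts 1/8 s, in which the tool goes at most 62.5 mm and 10.7 degrees, less where a joint would pass 70% of its speed; a pose out of reach is approached as far as the arm can. A call with a gripper value outside its range is refused whole. OPENING is the opening, from 0 (shut) to 1 (fully open), set as the call begins (- or left out, the last holds). The fingers move at their own pace and stop on an object; the grip force is fixed at half the most. Time passes only in rows, so rows that do not move let the fingers close. It gives the time, the measured TCP pose, the force and the opening at its end, in the units of the state.
- arm.get_state(): the state, without advancing time (a new reading comes with each control period).
- arm.grab_frame(name): name is "side" or "top"; returns the picture (480x640x3 uint8, red, green, blue); there is no depth.
- arm.camera_info(name): a dict with "vertical_fov" (degrees; the focal length in pixels is half the picture's height over the tangent of half this angle, whatever the lens; pixels are square), "cx", "cy" (the principal point, pixels), "k1" (the pictures are not rectified: a ray, as slopes to the right and down, at radius r is drawn at 1 + k1 r^2 times it, then the intrinsics apply), "extrinsics" (4x4, takes a point from world to camera coordinates). Camera axes: x right, y down, z forward; pixel columns grow to the right and rows downward; lengths in mm; the calibration is good to about 2 mm. A picture is of the moment at which its call begins. camera_info takes no time and is no camera call.
- arm.hand_in(): hands the job in, once; it reports no verdict.
The state is a dict: "time_s": time; "joints": joint angles; "dq": joint speeds; "tau": joint torques, N m; "eef_pos": TCP position; "tcp_rot": TCP orientation; "wrist_force": force on the tool from outside, world axes, zero at the start; "moment": the same for the moment, N m; "grip_width": opening from 0.0 (shut) to 1.0 (fully open).
Only numpy, scipy, OpenCV 4.12 (cv2) and the standard library are available. Lean on these libraries where they do the work, as an engineer would, in place of code of your own. Each camera call takes 0.05 s, during which the arm holds its last target.

TASK

The cement on a pair of soles has to dry, so set and start the loose interval timer on the shoe-repair bench. Turn its pointer knob clockwise to the long mark (the knob is stiff, so press down as you turn or the whole timer spins with it); then push the timer back-first squarely against the steel bench stop and, braced there, press the start button on its end fully in and hold it for a moment. Keep the timer flat on the bench, leave it set and standing square against the stop with the button sprung back out, and do not disturb the last, hammer, jar or brush.

Things in the scene. Friction and masses are not known exactly. Their poses are not given: they have to be found in the camera images.
- timer: Loose grey plastic box 130 mm long (its x), 100 wide (y), top 48 above the bench, about 0.4 kg; bench friction 1.5 to 3.5 N. Origin: centre of its underside; z up. Start button on its -x end; its +x end is the flat back that goes to the stop. Pointer knob on top, axis at x = +12 mm, y = 0; black display strip near the button end. Starts with its back 50 to 110 mm from the stop, up to 0.3 rad askew.
- dial (a joint): Pointer knob; grows clockwise seen from above, 0 to 2.6 rad. At 0 the pointer points to the timer's +y, at 1.571 to its +x, where the one long thick white mark (18 by 6 mm) is, among short ticks. Starts at 0.35 to 0.85. Stiff (0.22 N m), stays where left: unless the timer is pressed down (10 N is enough) the whole timer tends to spin with it.
- dial_grip (a point): On the knob's axis, 68 mm above the bench. A disc 60 mm across, 48 to 53 mm above the bench, carries an upright grip bar 50 long, 14 thick and 27 tall (top 80 mm above the bench). The bar runs along this point's x; its +x end is pointed, with a white line on top from the middle to the point.
- start_button (a joint): Start button, a metal plunger 30 mm in diameter on the timer's -x end; 0 = out, 0.008 m = fully in, moving along the timer's +x. It begins to move at 4 N, is fully in at 8 N and springs back: more than the timer's friction, so an unbraced timer just slides away.
- button_face (a point): Centre of the button's flat outer face, 28 mm above the bench, 25 mm out from the timer's -x end face (at the timer's x = -90 mm) when out.
- timer_back (a point): Centre of the timer's flat back face, at its x = +65 mm, 25 mm above the bench.
- stop: Steel angle bolted to the bench: upright plate 200 mm long (its y), 45 tall, 10 thick, with a low flange behind (8 thick, reaching 55 mm behind the face). Origin: middle of the lower edge of the contact face, the plane x = 0, which looks along -x to the timer; +x points from the timer into the stop, roughly to the robot's left.
- last: Wooden shoe last, 190 mm long, 85 mm tall, beyond the stop; bystander.
- hammer: Hammer lying on the right side of the bench, about 300 mm long; bystander. Origin on its underside.
- jar: Closed cement jar, 72 mm in diameter and 100 mm tall, near the robot on the left; bystander.
- brush: Brush lying near the robot on the right; bystander.
Mind the look-alikes: they are no part of the job. Of the things that look like the timer, the middle-sized one is meant.

How it is judged (in metres and radians):
On the way, in this order (a step that is already met when the one before it is completed fails the run):
1. the knob's pointer is at the long mark (within 0.14 rad) (value of joint dial between 1.43 and 1.71 rad), for 0.2 s.
2. the start button is pressed in (at least 6.5 of 8 mm) while the timer's back is against the stop (value of joint start_button above 0.0065 m and x of timer_back in the frame of stop between -0.006 and 0.004 m and y of timer_back in the frame of stop between -0.075 and 0.075 m and angle between the x axis of timer and the x axis of stop, either way round below 0.12 rad), for 0.2 s.
At the end, for the whole second after the job is handed in: The timer stands at rest flat on the bench, its back within 6 mm of the stop's face and parallel to it within 0.12 rad, the middle of its back within 75 mm of the middle of the stop; the pointer is within 0.14 rad of the long mark; the button is out again (less than 2 mm in) (all of step 1 and x of timer_back in the frame of stop between -0.006 and 0.004 m and y of timer_back in the frame of stop between -0.075 and 0.075 m and angle between the x axis of timer and the x axis of stop, either way round below 0.12 rad and value of joint start_button below 0.002 m and angle between timer's own z axis and vertical below 0.05 rad and linear speed of timer below 0.01 m/s); the robot touches nothing.
It fails at once if the timer is lifted more than 20 mm or tipped more than 0.25 rad (height (world z) of timer above 0.02 m or angle between timer's own z axis and vertical above 0.25 rad).
It fails at once if the wooden shoe last is moved more than 30 mm (distance of last from where it was at the start of the episode above 0.03 m).
It fails at once if the hammer is moved more than 30 mm (distance of hammer from where it was at the start of the episode above 0.03 m).
It fails at once if the cement jar is moved more than 30 mm (distance of jar from where it was at the start of the episode above 0.03 m).
It fails at once if the brush is moved more than 30 mm (distance of brush from where it was at the start of the episode above 0.03 m).
It also fails if it takes over 64 s, if anything falls off the work surface, if the arm or the gripper's body presses on something with over 40 N, if the wrist force passes 120 N, or if a joint passes its speed limit or range.

## Working session

There is one attempt and no reset: what is moved stays moved. The work goes in short steps, Python scripts to look and compute and a shell command to move; the robot and the scene stay as the last step left them, time stands still between calls to the robot, and variables do not carry over. Pictures are saved under pics/ and viewed, and the job is handed in when it is done.

```bash
ls; mkdir -p pics; python3 - <<'E'
from station import arm
import cv2
print(arm.get_state())
for n in("side","top"):
    print(arm.camera_info(n))
    cv2.imwrite(f"pics/{n}0.png",arm.grab_frame(n)[:,:,::-1])
E
```

```text
pics
{'time_s': 0.0, 'joints': array([-1.3395072 ,  0.41798024, -0.01029288,  1.6141754 ,  0.00469703,
        1.11068409, -0.05300086]), 'dq': array([-4.70594130e-05,  6.41949745e-04,  3.62433299e-04, -1.85534218e-03,
       -5.91275607e-05,  1.84483164e-03,  1.00033961e-03]), 'tau': array([ 1.52820856e-03, -8.64465308e+01,  6.79573976e-01, -4.34877133e+01,
        1.91462296e-02,  7.55886489e-03, -4.88494152e-05]), 'eef_pos': array([168.30624063, 601.54034269, 219.85589279]), 'tcp_rot': array([-1.49489195,  1.56957292, -1.76768425]), 'wrist_force': array([-0.94259299, -0.26892003,  0.6150444 ]), 'moment': array([ 0.01452707, -0.03380847,  0.02439495]), 'grip_width': 0.9956706434137715}
{'vertical_fov': 49.07947271882033, 'cx': 315.2713779862013, 'cy': 233.26200019557396, 'k1': -0.1107741142492111, 'extrinsics': array([[ 7.46385534e-01, -6.65487895e-01, -5.87334942e-03,
        -3.77392211e+02],
       [-4.39678977e-01, -4.86463556e-01, -7.55007024e-01,
         3.19875377e+02],
       [ 4.99590865e-01,  5.66108709e-01, -6.55690397e-01,
         7.98956017e+02],
       [ 0.00000000e+00,  0.00000000e+00,  0.00000000e+00,
         1.00000000e+00]])}
{'vertical_fov': 50.73377019239062, 'cx': 312.58763113480654, 'cy': 233.18700721928482, 'k1': -0.1104752275648307, 'extrinsics': array([[-2.16385547e-02, -9.99726879e-01, -8.82836285e-03,
         5.53890868e+01],
       [-9.97375923e-01,  2.21961988e-02, -6.89100611e-02,
         5.32644279e+02],
       [ 6.90871964e-02,  7.31408242e-03, -9.97583813e-01,
         1.37303808e+03],
       [ 0.00000000e+00,  0.00000000e+00,  0.00000000e+00,
         1.00000000e+00]])}
```

View pics/top0.png

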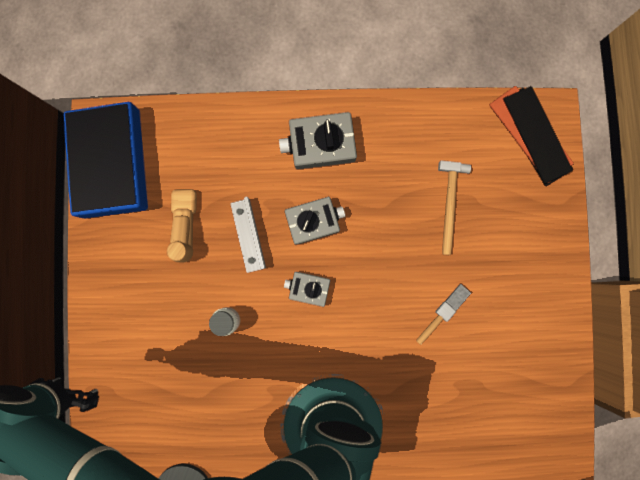

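View pics/side0.png

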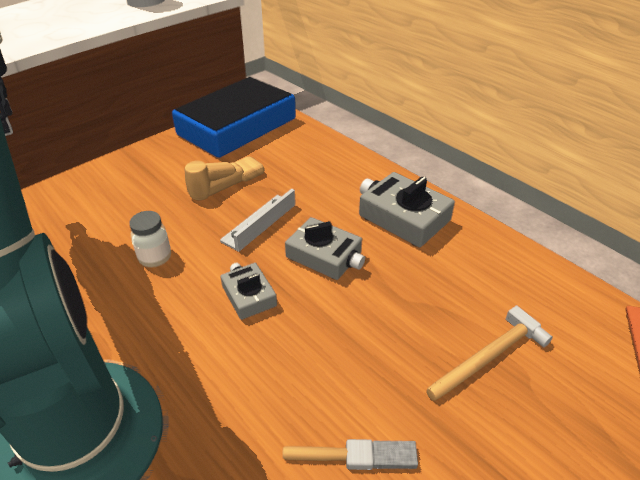

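```bash
cat > h.py <<'E'
from station import arm
import cv2, numpy as np
def cal(n):
    c=arm.camera_info(n); f=240/np.tan(np.radians(c["vertical_fov"])/2)
    return np.array([[f,0,c["cx"]],[0,f,c["cy"]],[0,0,1]]),np.array([c["k1"],0,0,0.]),np.array(c["extrinsics"])
def ray(n,px):
    K,d,E=cal(n); u=cv2.undistortPoints(np.array(px,float).reshape(-1,1,2),K,d).reshape(-1,2)
    R,t=E[:3,:3],E[:3,3]
    return -R.T@t, np.c_[u,np.ones(len(u))]@R
def plane(n,px,z):
    o,r=ray(n,px); return o+r*((z-o[2])/r[:,2])[:,None]
def proj(n,P):
    K,d,E=cal(n); return cv2.projectPoints(np.array(P,float).reshape(-1,1,3),cv2.Rodrigues(E[:3,:3])[0],E[:3,3],K,d)[0].reshape(-1,2)
def snap(n,name,box=None,s=1):
    im=arm.grab_frame(n)[:,:,::-1].copy(); cv2.imwrite(f"pics/{name}_raw.png",im)
    if box: x0,y0,x1,y1=box; cv2.imwrite(f"pics/{name}.png",cv2.resize(im[y0:y1,x0:x1],None,fx=s,fy=s,interpolation=cv2.INTER_CUBIC))
    return im
E
python3 - <<'E'
import cv2
im=cv2.imread("pics/top0.png")[180:290,220:360]
cv2.imwrite("pics/topc0.png",cv2.resize(im,None,fx=5,fy=5,interpolation=cv2.INTER_CUBIC))
im=cv2.imread("pics/side0.png")[180:290,210:375]
cv2.imwrite("pics/sidec0.png",cv2.resize(im,None,fx=4.8,fy=4.8,interpolation=cv2.INTER_CUBIC))
E
```

```text
(no output)
```

View pics/topc0.png

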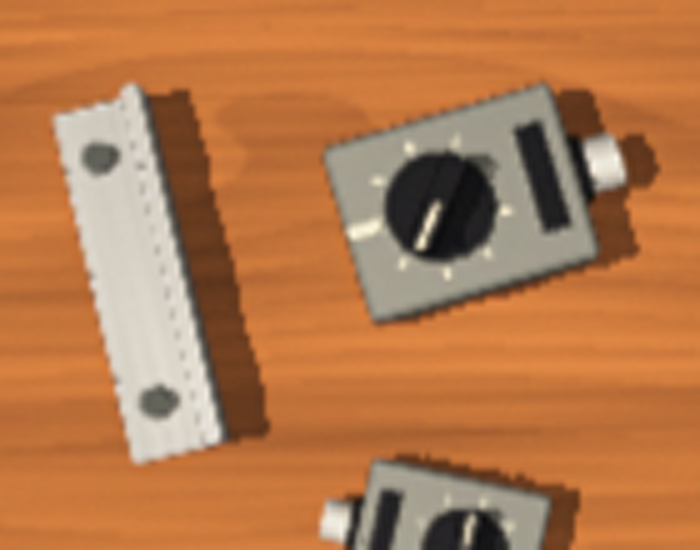

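View pics/sidec0.png

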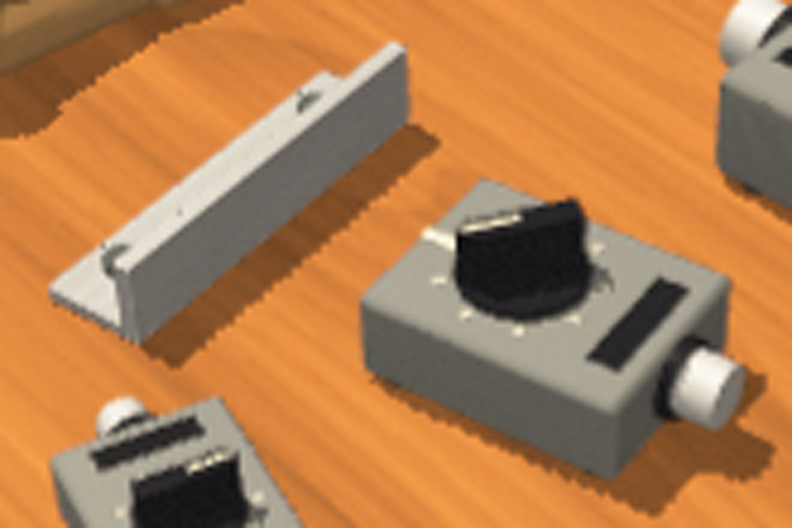

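```bash
python3 - <<'E'
from h import *
f=lambda c:(np.array(c,float)+.5)/5-.5+[220,180]
c=plane("top",f([(325,152),(546,84),(597,254),(377,323)]),48)
print(c.round(1)); print([np.linalg.norm(c[i]-c[i-1]).round(1) for i in range(4)])
ctr=c.mean(0); ax=(c[0]+c[3]-c[1]-c[2])[:2]; yaw=np.arctan2(ax[1],ax[0]); 
ay=(c[3]-c[0]+c[2]-c[1])[:2]; print("ctr",ctr,"yaw",yaw,"y ax",np.arctan2(ay[1],ay[0]))
s=plane("top",f([(138,84),(217,440)]),45); b=plane("top",f([(150,95),(228,438)]),0)
for q in(s,b):
    d=(q[0]-q[1])[:2]; print(q.round(1),np.linalg.norm(d), np.arctan2(d[1],d[0])+np.pi/2)
k=plane("top",f([(437,203),(420,250)]),80); d=(k[1]-k[0])[:2]; print("knob ptr",k,np.arctan2(d[1],d[0]))
u=np.array([np.cos(yaw),np.sin(yaw)]); print("knobctr",ctr[:2]+12*u,"face",ctr[:2]-90*u,"back",ctr[:2]+65*u)
# side check
g=lambda c:(np.array(c,float)+.5)/4.8-.5+[210,180]
c2=plane("side",g([(363,300),(487,180),(730,285),(612,414)]),48);print("side",c2.round(1))
s2=plane("side",g([(395,42),(122,262)]),45); b2=plane("side",g([(409,120),(138,342)]),0)
print(s2.round(1),b2.round(1))
E
```

```text
[[596.2 117.7  48. ]
 [630.5  -2.5  48. ]
 [537.6 -27.8  48. ]
 [503.1  91.4  48. ]]
[np.float64(96.8), np.float64(125.1), np.float64(96.2), np.float64(124.1)]
ctr [566.83998216  44.7013292   48.        ] yaw 1.850793870070963 y ax -2.87103516632741
[[636.2 219.2  45. ]
 [442.1 178.9  45. ]] 198.2132807115997 1.7753084283640086
[[636.3 218.6   0. ]
 [443.2 177.6   0. ]] 197.41816682632094 1.7801565244746331
knob ptr [[564.07428014  57.20411641  80.        ]
 [539.45875528  66.66100115  80.        ]] 2.7747948823071393
knobctr [563.52374271  56.23400261] face [591.71177803 -41.79372135] back [548.87701847 107.16997682]
side [[504.4  90.2  48. ]
 [596.6 115.3  48. ]
 [626.8  -7.5  48. ]
 [535.4 -30.6  48. ]]
[[635.7 226.8  45. ]
 [444.1 182.3  45. ]] [[637.5 220.6   0. ]
 [444.3 178.6   0. ]]
```

```bash
cat >> h.py <<'E'
from scipy.spatial.transform import Rotation as Ro
def tool():
    s=arm.get_state(); r=s["tcp_rot"]; R=Ro.from_euler("xyz",r).as_matrix(); return s,s["eef_pos"],R
def rep(target=None):
    s,p,R=tool(); a=lambda v:np.arctan2(v[1],v[0]).round(3)
    print("t",round(s["time_s"],2),"p",p.round(1),"x",R[:,0].round(3),"yang",a(R[:,1]),"zang",a(R[:,2]),"F",s["wrist_force"].round(1),"M",s["moment"].round(2),"g",round(s["grip_width"],3),"j",s["joints"].round(2))
    if target is not None: print("d tool m",(R.T@(np.array(target)-p)/1000).round(4))
E
python3 -c "
from h import *
rep((563.5,56.2,150))"
```

```text
t 0.1 p [168.3 601.6 219.9] x [-0.    -0.001 -1.   ] yang 1.298 zang -0.273 F [ 0.1  0.6 -0.3] M [-0.02 -0.02  0.02] g 1.001 j [-1.34  0.42 -0.01  1.61  0.    1.11 -0.05]
d tool m [ 0.0704 -0.4187  0.5275]
```

```bash
python3 -m inch '[[0,-0.028,0.035,0.01],[0,-0.028,0.035,0.01],[0,-0.028,0.035,0.01],[0,-0.028,0.035,0.01],[0,-0.028,0.035,0.01],[0,-0.028,0.035,0.01],[0,-0.028,0.035,0.01],[0,-0.028,0.035,0.01],[0,-0.028,0.035,0.01],[0,-0.028,0.035,0]]' 1; python3 -c "
from h import *
rep((563.5,56.2,150))"
```

```text
time_s: 1.35
eef_pos: [413.7, 225.3, 220.4]
tcp_rot: [-1.865, 1.571, -2.228]
wrist_force: [1.1, 0.5, -0.0]
grip_width: 1.0
t 1.35 p [413.7 225.3 220.4] x [-0. -0. -1.] yang 1.208 zang -0.363 F [ 1.1  0.5 -0. ] M [ 0.04 -0.05  0.01] g 1.0 j [-0.79  0.14  0.25  1.99 -0.04  1.02  0.68]
d tool m [ 0.0704 -0.1049  0.2   ]
```

```bash
python3 -m inch '[[0,-0.021,0.04,0],[0,-0.021,0.04,0],[0,-0.021,0.04,0],[0.02,-0.021,0.04,0],[0.025,-0.021,0.04,0],[0.025,0,0,0],[0,0,0,0]]' 1; python3 -c "
from h import *
rep((563.5,56.2,100))
snap('top','t1',(230,180,390,300),5);snap('side','s1',(220,120,400,290),4)"
```

```text
time_s: 2.22
eef_pos: [561.9, 57.2, 148.9]
tcp_rot: [-2.5, 1.567, -2.863]
wrist_force: [-0.7, -0.2, 0.5]
grip_width: 1.004
t 2.23 p [561.9  57.2 148.9] x [-0.004 -0.001 -1.   ] yang 1.207 zang -0.363 F [-0.7 -0.2  0.5] M [ 0.03 -0.   -0.05] g 1.004 j [-0.45  0.41  0.37  1.84 -0.18  0.93  1.21]
d tool m [ 0.0489 -0.0002  0.002 ]
```

View pics/t1.png

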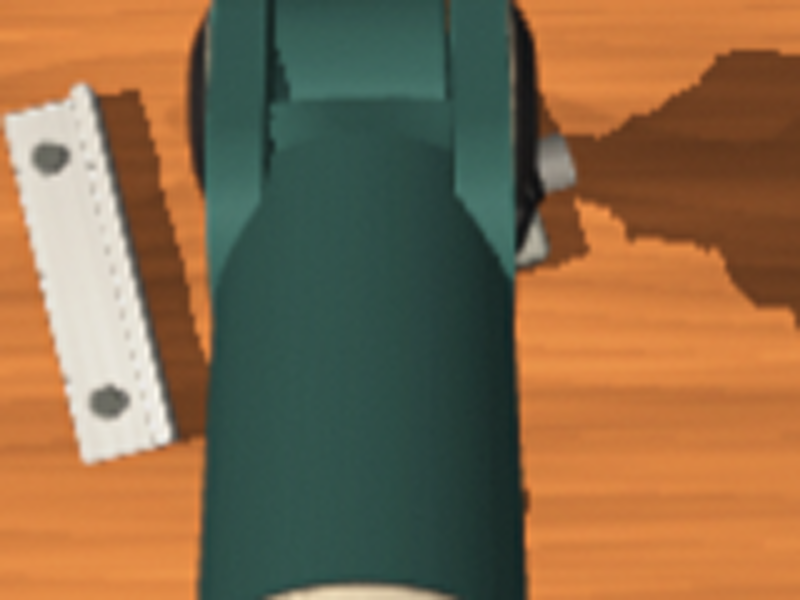

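View pics/s1.png

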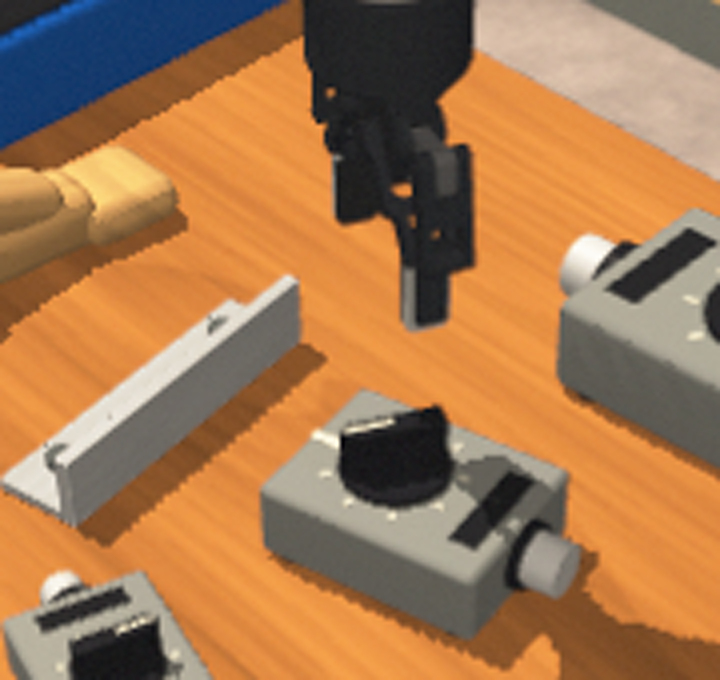

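```bash
python3 -m inch '[[0.02,0,0.002,0],[0.02,0,0,0],[0.017,0,0,0],[0.01,0,0,0],[0,0,0,0]]' 1; python3 -m inch '[[0,0,0,0],[0,0,0,0],[0,0,0,0],[0,0,0,0],[0,0,0,0],[0,0,0,0]]' 0; python3 -c "
from h import *
rep((563.5,56.2,75))
snap('side','s2',(220,120,400,290),4)"
```

```text
time_s: 2.95
eef_pos: [564.7, 56.9, 83.4]
tcp_rot: [-2.402, 1.57, -2.764]
wrist_force: [0.7, -0.5, 1.0]
grip_width: 1.0
time_s: 3.7
eef_pos: [564.8, 56.8, 83.5]
tcp_rot: [-1.293, 1.571, -1.656]
wrist_force: [0.6, -0.1, -0.6]
grip_width: 0.004
t 3.7 p [564.8  56.8  83.5] x [-0. -0. -1.] yang 1.208 zang -0.363 F [ 0.6 -0.1 -0.6] M [ 0.04 -0.01 -0.03] g 0.004 j [-0.42  0.51  0.34  1.88 -0.23  0.8   1.25]
d tool m [ 0.0085 -0.001  -0.001 ]
```

View pics/s2.png

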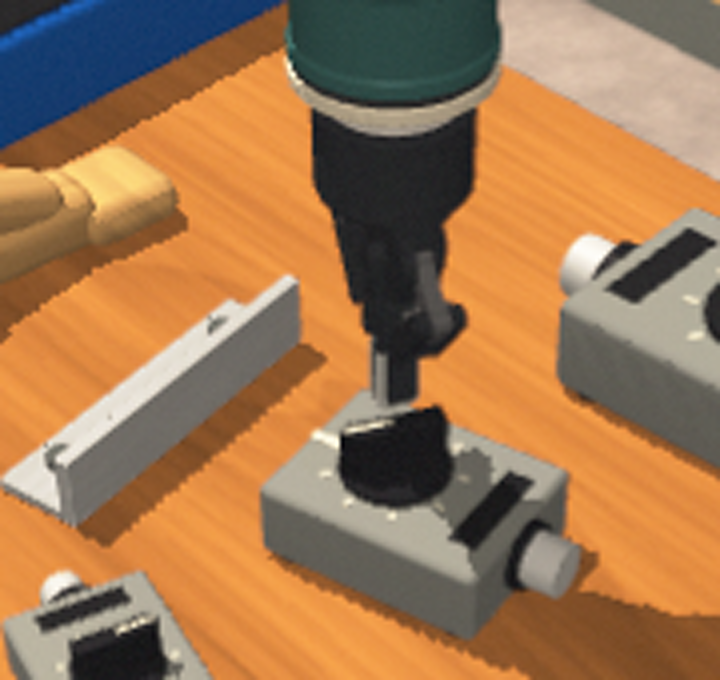

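```bash
python3 - <<'E'
from h import *
for P in [(564.8,56.8,83.5),(564.8,56.8,61.5),(563.5,56.2,80),(563.5,56.2,53)]:
    print(P,((proj("side",[P])[0]-[220,120])*4).round(0))
g=lambda c:(np.array(c,float)+.5)/4-.5+[220,120]
print(plane("side",g([(395,422)]),80), "tip",plane("side",g([(395,402)]),61.5),plane("side",g([(395,402)]),80),plane("side",g([(395,402)]),90))
E
```

```text
(564.8, 56.8, 83.5) [393. 415.]
(564.8, 56.8, 61.5) [393. 448.]
(563.5, 56.2, 80) [392. 422.]
(563.5, 56.2, 53) [392. 462.]
[[565.00394432  56.47838012  80.        ]] tip [[590.561617    84.94186817  61.5       ]] [[575.60176828  68.25794524  80.        ]] [[567.51536356  59.23960852  90.        ]]
```

```bash
python3 - <<'E'
import cv2
im=cv2.imread("pics/s2_raw.png")[195:250,290:350]
im=cv2.convertScaleAbs(im,alpha=1.6,beta=15)
cv2.imwrite("pics/z2.png",cv2.resize(im,None,fx=10,fy=10,interpolation=cv2.INTER_CUBIC))
E
```

```text
(no output)
```

View pics/z2.png

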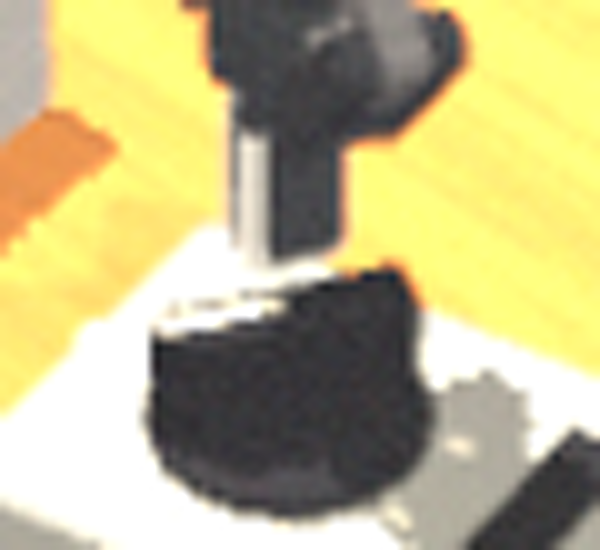

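```bash
python3 - <<'E'
from h import *
f=lambda c:(np.array(c,float)+.5)/5-.5+[220,180]
A=plane("top",f([(597,254),(546,84)]),48);B=plane("top",f([(637,251),(600,92)]),0);L=(B-A)/48;print(L)
S=plane("top",f([(138,84),(217,440)]),45);T=plane("top",f([(188,92),(268,435)]),0);print((T-S)/45)
L=L[0]
s=plane("side",[(290+49,195+37.2)],48)[0];print("shadow",s)
for h in(60,70,80,90,100): print(h,(s-L*(h-48)).round(0),plane("side",[(319,220.3)],h)[0].round(0))
# open tip s1
print([plane("side",[((425+.5)/4-.5+220,(326+.5)/4-.5+120)],h)[0].round(0) for h in(127,140,150)])
E
```

```text
[[ 0.09822125 -0.51051879 -1.        ]
 [ 0.0338195  -0.65426367 -1.        ]]
[[ 0.02954408 -0.48922104 -1.        ]
 [ 0.05211449 -0.52569532 -1.        ]]
shadow [606.92086349  39.04294629  48.        ]
60 [606.  45.  60.] [592.  85.  60.]
70 [605.  50.  70.] [584.  76.  70.]
80 [604.  55.  80.] [576.  67.  80.]
90 [603.  60.  90.] [568.  58.  90.]
100 [602.  66. 100.] [560.  49. 100.]
[array([588.,  60., 127.]), array([577.,  48., 140.]), array([568.,  38., 150.])]
```

```bash
python3 - <<'E'
from h import *
for z in (150,198,220,242,260): print(z,proj("top",[(168.3,601.6,z)]))
im=cv2.imread("pics/top0.png")[360:440,40:140]
im=cv2.convertScaleAbs(im,alpha=2,beta=30)
cv2.imwrite("pics/z0.png",cv2.resize(im,None,fx=7,fy=7,interpolation=cv2.INTER_CUBIC))
E
```

```text
150 [[ 94.65201399 378.65970682]]
198 [[ 86.2901845  382.76777269]]
220 [[ 82.2529829  384.74970619]]
242 [[ 78.07848216 386.79799716]]
260 [[ 74.55621373 388.52541999]]
```

View pics/z0.png

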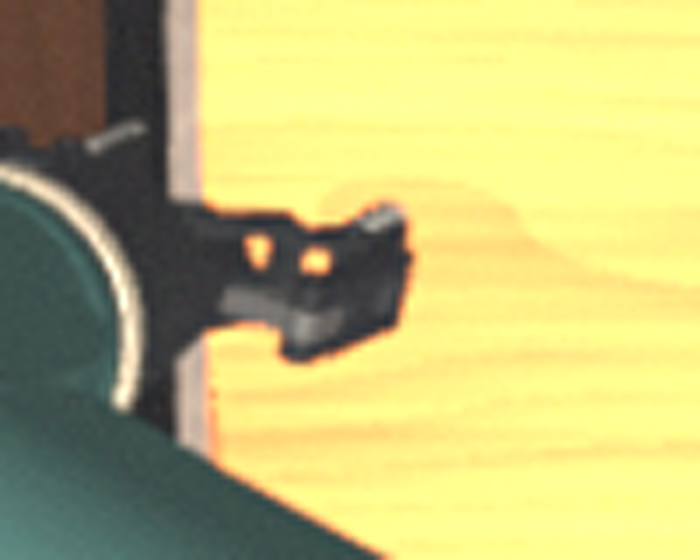

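View pics/s2_raw.png

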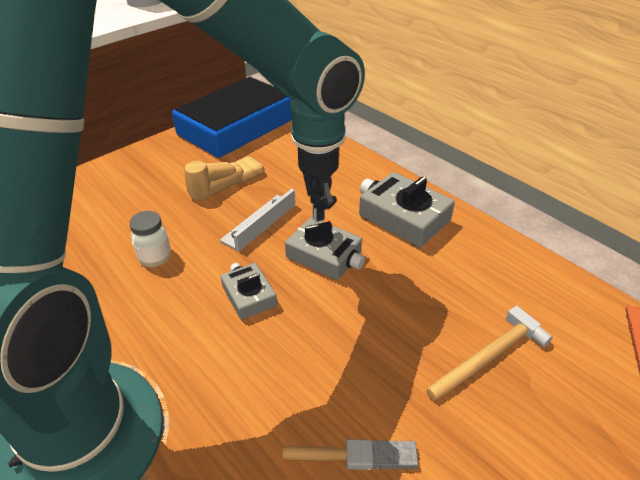

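```bash
python3 -m inch '[[0,0,0,0],[0,0,0,0],[0,0,0,0],[0,0,0,0],[0.005,0,0,0],[0.005,-0.001,-0.001,0],[0,0,0,0]]' 1; python3 -c "
from h import *
rep()
snap('side','s3',(280,170,360,250),8)"
```

```text
time_s: 4.62
eef_pos: [563.1, 56.1, 72.9]
tcp_rot: [-2.449, 1.57, -2.811]
wrist_force: [-0.3, 0.4, 0.1]
grip_width: 1.001
t 4.62 p [563.1  56.1  72.9] x [-0.001 -0.    -1.   ] yang 1.208 zang -0.363 F [-0.3  0.4  0.1] M [0.01 0.01 0.01] g 1.001 j [-0.42  0.52  0.34  1.89 -0.24  0.78  1.25]
```

View pics/s3.png

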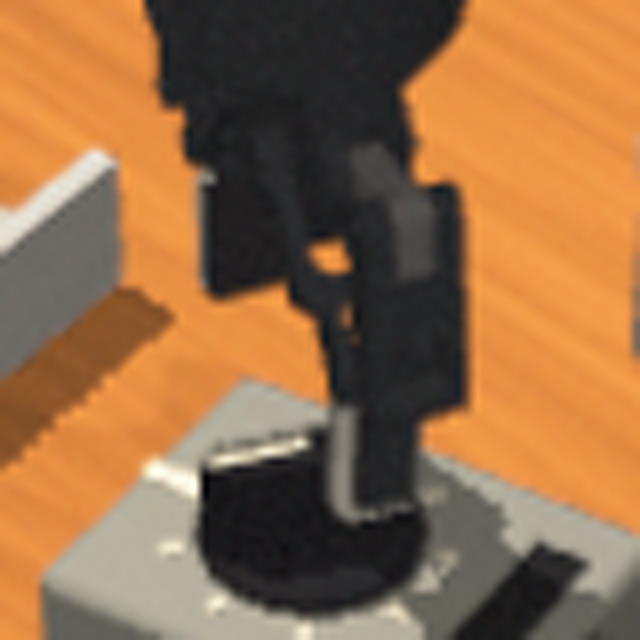

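```bash
python3 - <<'E'
from h import *
c=np.array([563.1,56.1]);u=np.array([np.cos(1.208),np.sin(1.208)])
g=lambda c:(np.array(c,float)+.5)/8-.5+[280,170]
for s in(-1,1):
  for off in(43,50):
    print(s,off,[(z,((proj("side",[(*(c+s*off*u),z)])[0]-[280,170])*8).round(0)) for z in(50,60,75,90,105)])
E
```

```text
-1 43 [(50, array([365., 640.])), (60, array([365., 611.])), (75, array([366., 566.])), (90, array([366., 520.])), (105, array([366., 473.]))]
-1 50 [(50, array([375., 658.])), (60, array([376., 629.])), (75, array([376., 584.])), (90, array([377., 537.])), (105, array([377., 491.]))]
1 43 [(50, array([244., 434.])), (60, array([243., 405.])), (75, array([243., 360.])), (90, array([242., 315.])), (105, array([241., 269.]))]
1 50 [(50, array([235., 418.])), (60, array([234., 389.])), (75, array([233., 345.])), (90, array([233., 299.])), (105, array([232., 253.]))]
```

```bash
python3 -m inch '[[0.01,0,0,0],[0.01,0,0,0],[0,0,0,0]]' 1; python3 -m inch '[[0,0,0,0],[0,0,0,0],[0,0,0,0],[0,0,0,0],[0,0,0,0],[0,0,0,0]]' 0; python3 -c "
from h import *
rep()
snap('side','s4',(280,170,360,250),8)"
```

```text
time_s: 5.05
eef_pos: [563.0, 56.1, 52.4]
tcp_rot: [-2.487, 1.569, -2.85]
wrist_force: [-0.7, 0.1, -0.7]
grip_width: 1.0
time_s: 5.8
eef_pos: [563.6, 56.3, 53.8]
tcp_rot: [0.872, 1.571, 0.509]
wrist_force: [-2.3, 0.2, 5.2]
grip_width: 0.141
t 5.8 p [563.6  56.3  53.8] x [ 0.  0. -1.] yang 1.208 zang -0.363 F [-2.3  0.2  5.2] M [-0.04  0.44 -0.22] g 0.141 j [-0.41  0.55  0.32  1.89 -0.25  0.74  1.27]
```

View pics/s4.png

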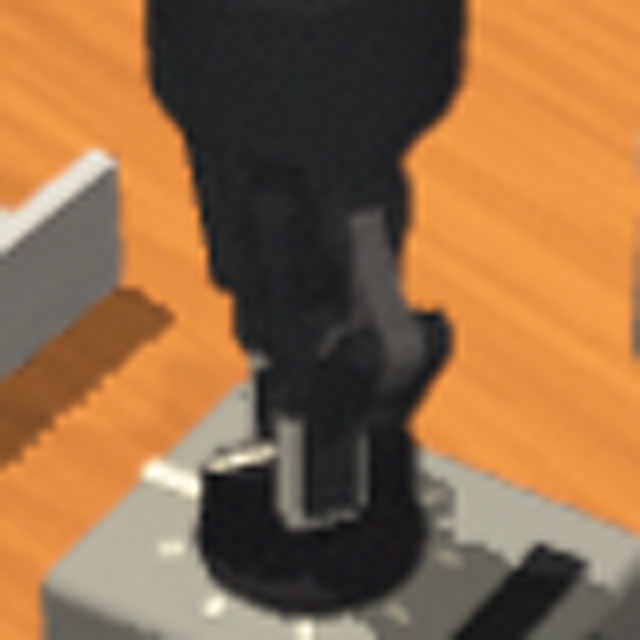

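```bash
python3 -m inch '[[0.002,0,0,0],[0.002,0,0,0],[0,0,0,0]]' 0; python3 -c "
from h import *
rep()"
```

```text
time_s: 6.22
eef_pos: [565.0, 55.9, 52.6]
tcp_rot: [0.698, 1.568, 0.334]
wrist_force: [-18.5, -2.6, 55.7]
grip_width: 0.147
t 6.22 p [565.   55.9  52.6] x [ 0.003  0.001 -1.   ] yang 1.207 zang -0.364 F [-18.5  -2.6  55.7] M [-0.69  3.59 -0.12] g 0.147 j [-0.41  0.55  0.32  1.89 -0.25  0.73  1.27]
```

```bash
python3 -m inch '[[-0.002,0,0,0],[0,0,0,0]]' 0; python3 -c "
from h import *
rep()"
```

```text
time_s: 6.48
eef_pos: [564.7, 55.9, 53.0]
tcp_rot: [0.434, 1.568, 0.071]
wrist_force: [-3.6, -2.6, 20.9]
grip_width: 0.145
t 6.47 p [564.7  55.9  53. ] x [ 0.003  0.    -1.   ] yang 1.207 zang -0.363 F [-3.6 -2.6 20.9] M [-0.53  0.63 -0.16] g 0.145 j [-0.41  0.55  0.32  1.89 -0.25  0.73  1.27]
```

```bash
python3 -m inch '[[0,0,0,0.1],[0,0,0,0.1],[0,0,0,0.1],[0,0,0,0]]' 0; python3 -c "
from h import *
rep()
snap('side','s5',(280,170,360,250),8)"
```

```text
time_s: 6.98
eef_pos: [564.7, 55.9, 53.0]
tcp_rot: [0.648, 1.568, -0.016]
wrist_force: [-4.3, -1.5, 21.6]
grip_width: 0.144
t 6.97 p [564.7  55.9  53. ] x [ 0.002 -0.    -1.   ] yang 0.906 zang -0.665 F [-4.3 -1.5 21.6] M [-0.67  0.73 -0.18] g 0.144 j [-0.46  0.56  0.4   1.9  -0.31  0.74  1.02]
```

View pics/s5.png

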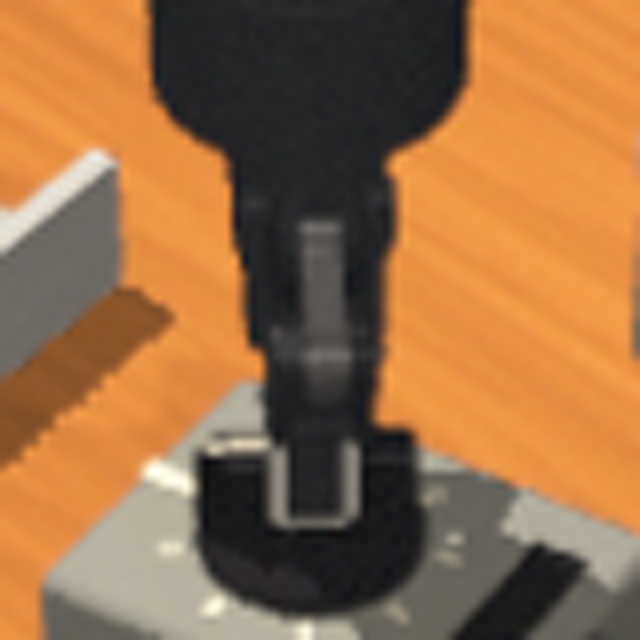

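```bash
python3 -m inch '[[0,0,0,0.1],[0,0,0,0.1],[0,0,0,0.1],[0,0,0,0.1],[0,0,0,0.1],[0,0,0,0.1],[0,0,0,0.03],[0,0,0,0]]' 0; python3 -c "
from h import *
rep()
snap('side','s6',(265,150,375,260),7)"
```

```text
time_s: 8.02
eef_pos: [564.7, 55.9, 53.0]
tcp_rot: [1.338, 1.568, 0.045]
wrist_force: [-4.8, -2.6, 22.7]
grip_width: 0.148
t 8.03 p [564.7  55.9  53. ] x [ 0.002  0.    -1.   ] yang 0.277 zang -1.293 F [-4.8 -2.6 22.7] M [-0.84  0.92  0.06] g 0.148 j [-0.58  0.6   0.56  1.9  -0.44  0.77  0.5 ]
```

View pics/s6.png

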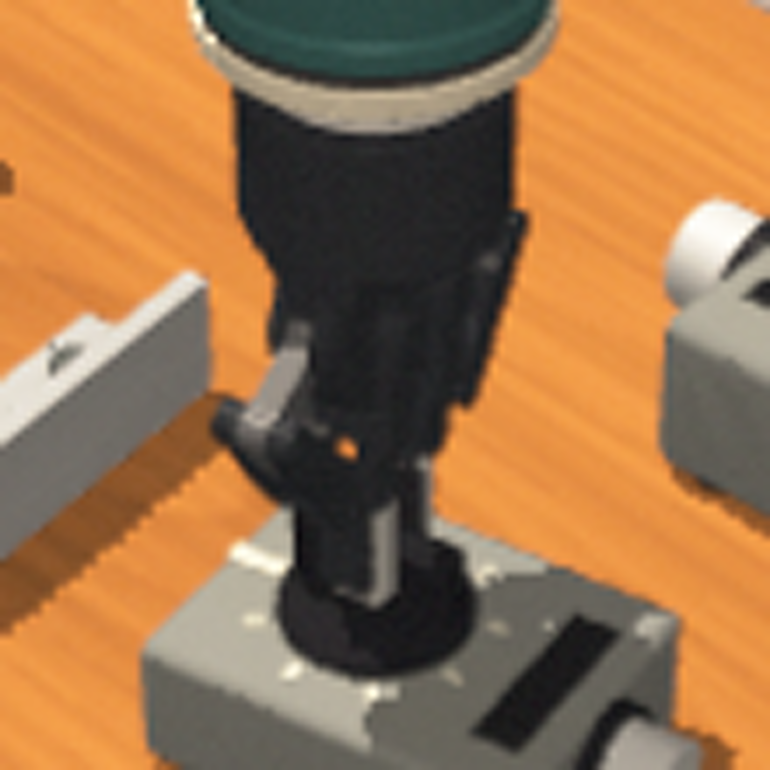

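```bash
python3 -m inch '[[-0.001,0,0,0],[0,0,0,0]]' 0; python3 -c "
from h import *
rep()"
```

```text
time_s: 8.32
eef_pos: [564.2, 56.1, 53.1]
tcp_rot: [1.195, 1.569, -0.098]
wrist_force: [0.2, -0.9, 9.3]
grip_width: 0.145
t 8.32 p [564.2  56.1  53.1] x [ 0.001 -0.    -1.   ] yang 0.278 zang -1.293 F [ 0.2 -0.9  9.3] M [-0.6  -0.15  0.1 ] g 0.145 j [-0.58  0.6   0.56  1.9  -0.44  0.77  0.5 ]
```

```bash
python3 -m inch '[[-0.0005,0,0,0],[0,0,-0.01,0.01],[0,0,-0.01,0.01],[0,0,-0.01,0.01],[0,0,-0.01,0.01],[0,0,-0.01,0.015],[0,0,-0.01,0.015],[0,0,-0.01,0]]' 0; python3 -c "
from h import *
rep()
snap('side','s7',(220,150,330,260),7);snap('top','t7',(230,180,390,300),5)"
```

```text
time_s: 9.32
eef_pos: [546.3, 124.8, 53.1]
tcp_rot: [0.269, 1.57, -1.094]
wrist_force: [1.2, -6.0, 6.1]
grip_width: 0.149
t 9.32 p [546.3 124.8  53.1] x [ 0. -0. -1.] yang 0.208 zang -1.363 F [ 1.2 -6.   6.1] M [-1.44 -0.4  -0.04] g 0.149 j [-0.72  0.59  0.57  1.92 -0.45  0.77  0.31]
```

View pics/s7.png

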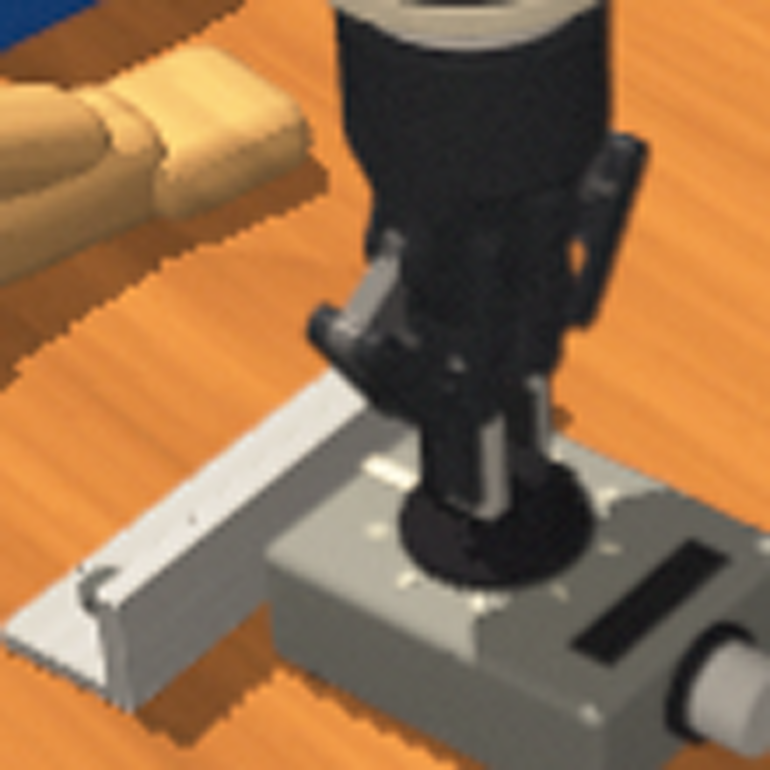

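View pics/t7.png

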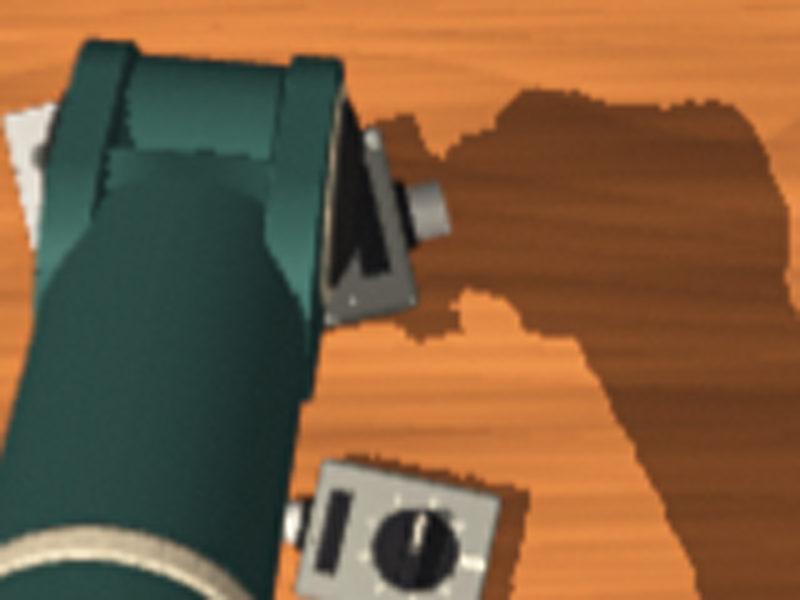

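```bash
python3 -m inch '[[0,0,-0.009,0],[0,0,-0.008,0],[0,0,-0.001,0],[0,0,-0.001,0],[0,0,0,0]]' 0; python3 -c "
from h import *
rep()"; python3 -m inch '[[0,0,-0.001,0],[0,0,-0.001,0],[0,0,0,0]]' 0; python3 -c "
from h import *
rep()
snap('side','s8',(220,150,330,260),7)"
```

```text
time_s: 10.05
eef_pos: [542.6, 142.7, 53.1]
tcp_rot: [0.192, 1.57, -1.171]
wrist_force: [1.6, -7.1, 6.4]
grip_width: 0.15
t 10.05 p [542.6 142.7  53.1] x [ 0.    -0.001 -1.   ] yang 0.208 zang -1.363 F [ 1.6 -7.1  6.4] M [-1.94 -0.54  0.12] g 0.15 j [-0.76  0.59  0.57  1.91 -0.45  0.77  0.28]
time_s: 10.42
eef_pos: [543.1, 143.7, 53.2]
tcp_rot: [0.654, 1.568, -0.71]
wrist_force: [7.9, -11.0, 0.7]
grip_width: 0.146
t 10.43 p [543.1 143.7  53.2] x [ 0.002 -0.002 -1.   ] yang 0.207 zang -1.364 F [  7.9 -11.    0.7] M [-2.87 -1.96  0.21] g 0.146 j [-0.76  0.59  0.58  1.91 -0.45  0.76  0.28]
```

View pics/s8.png

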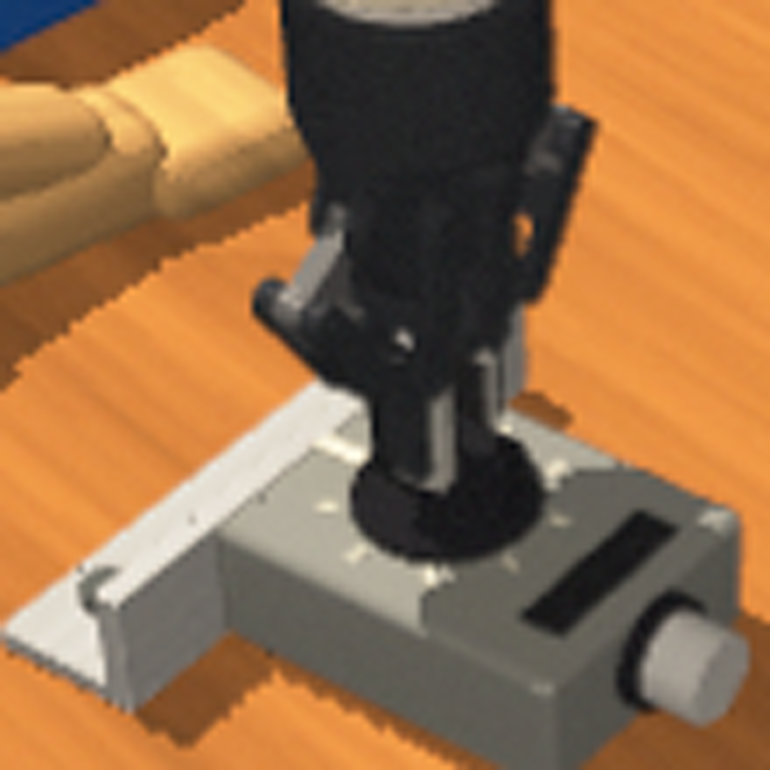

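```bash
python3 -m inch '[[0,0,0,0],[0,0,0,0],[0,0,0,0],[0,0,0,0],[-0.02,0,0,0],[-0.03,0,0,0],[-0.02,0,0.03,0],[0,0,0.05,0],[0,0,0.05,0],[0,0,0.05,0]]' 1; python3 -m inch '[[0,0,0.05,0],[0,0,0.05,0],[0,0,0,0]]' 0;python3 -c "
from h import *
rep()
snap('side','s9',(200,140,360,260),5);snap('top','t9',(220,180,360,290),5)"
```

```text
time_s: 11.72
eef_pos: [579.6, -34.2, 124.3]
tcp_rot: [1.287, 1.57, -0.077]
wrist_force: [0.5, 1.8, 0.7]
grip_width: 0.999
time_s: 12.1
eef_pos: [599.5, -135.4, 124.4]
tcp_rot: [0.172, 1.568, -1.197]
wrist_force: [-0.4, 1.0, -0.1]
grip_width: 0.378
t 12.1 p [ 599.5 -135.4  124.4] x [ 0.001 -0.002 -1.   ] yang 0.201 zang -1.369 F [-0.4  1.  -0.1] M [ 0.07  0.01 -0.01] g 0.378 j [-0.3   0.58  0.65  1.74 -0.42  0.96  0.71]
```

View pics/s9.png

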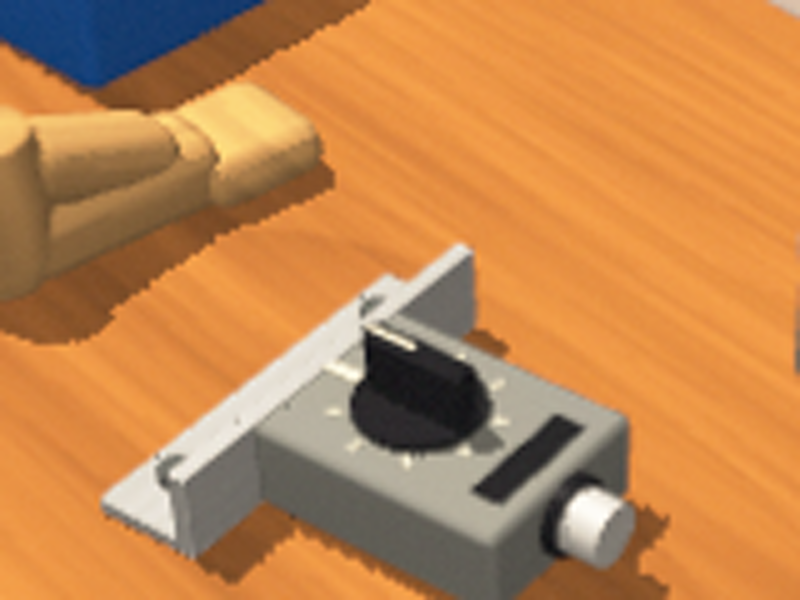

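View pics/t9.png

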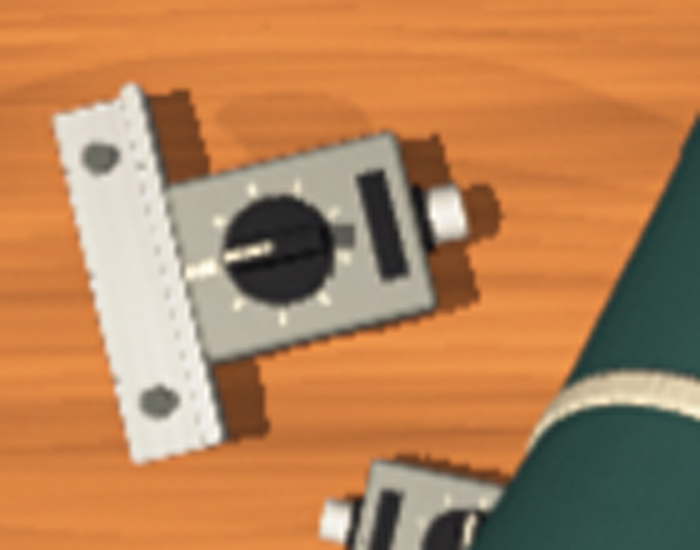

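```bash
python3 - <<'E'
from h import *
f=lambda c:(np.array(c,float)+.5)/5-.5+[220,180]
c=plane("top",f([(170,187),(390,132),(437,305),(213,362)]),48);print(c.round(1))
a=lambda v:np.arctan2(v[1],v[0])
yaw=a(c[0]-c[1]+c[3]-c[2]);print("yaw long",yaw, "btn end",a(c[1]-c[2])+np.pi/2)
k=plane("top",f([(226,262),(268,247)]),80);print("ptr",a(k[0]-k[1]),k)
m=plane("top",f([(188,273),(215,267)]),48);print("mark",a(m[0]-m[1]),m)
m2=m.mean(0);print(k.mean(0))
b=plane("top",f([(458,213)]),28);print("btn near end",b)
u=np.array([np.cos(yaw),np.sin(yaw)]);e=(c[1]+c[2])[:2]/2; print("end mid",e,"face",e-25*u)
s=plane("top",f([(466,212)]),28);print(s)
rep()
E
```

```text
[[579.1 202.   48. ]
 [606.2  82.4  48. ]
 [512.1  58.9  48. ]
 [484.  180.1  48. ]]
yaw long 1.7961017003777815 btn end 1.8148699578738712
ptr 1.8922892733638328 [[535.4121247  168.96495379  80.        ]
 [542.83515979 146.67671139  80.        ]]
mark 1.7673843951585992 [[532.28249826 192.87464646  48.        ]
 [535.20106644 178.22028243  48.        ]]
[539.12364224 157.82083259  80.        ]
btn near end [[563.28020375  46.76125677  28.        ]]
end mid [559.14870813  70.65253848] face [564.73380884  46.28439021]
[[563.7310249   42.37431362  28.        ]]
t 12.2 p [ 599.7 -130.6  123.8] x [ 0. -0. -1.] yang 0.206 zang -1.365 F [-0.1  1.   0.1] M [ 0.06  0.02 -0.05] g 0.191 j [-0.31  0.58  0.65  1.74 -0.42  0.96  0.71]
```

```bash
python3 - <<'E'
from h import *
im=cv2.imread("pics/t9_raw.png")
y0,x0=220,255
c=im[y0:245,x0:300]
z=cv2.resize(c,None,fx=16,fy=16,interpolation=cv2.INTER_NEAREST);cv2.imwrite("pics/z9.png",z)
g=c.min(2).astype(int)
print(x0,y0);print("\n".join(" ".join("%3d"%v for v in r) for r in g[5:22,:30]))
E
```

```text
255 220
135 160 161 161 160 161 161 164 179 169 106  51  38  39  42  42  40  41  41  40  38  35  36  36  32  30  31  32  32  22
133 159 164 162 162 162 161 160 163 151  84  46  39  39  41  40  35  34  35  37  34  31  30  32  33  35  35  36  36  17
141 157 163 162 162 161 162 163 161 131  64  40  37  35  36  35  31  35  40  39  36  37  36  38  37  37  37  39  37  19
145 148 162 163 162 162 162 162 161 127  61  35  35  35  40  50  67  86 112  73  43  39  40  39  40  41  41  40  39  26
129 136 161 162 162 162 163 162 161 114  64  56  87  90 117 146 161 149 170 102  51  40  40  43  41  38  34  37  34  27
130 134 160 164 162 161 161 162 159 120 144 152 165 149 176 201 202 142 123  68  42  37  36  36  33  27  22  20  25  25
165 143 158 162 162 163 170 176 156 136 203 204 182 135 123  86  72  52  46  36  32  26  19  16  24  25  27  30  39  39
205 146 157 164 167 191 205 211 160 125 124  82  64  48  45  32  26  23  17  17  23  26  27  29  38  41  39  39  41  41
215 137 184 197 200 230 236 235 182 139  74  38  28  21  19  20  25  26  26  28  39  41  40  40  41  40  42  41  40  39
217 138 214 
[... 247 characters left out ...]
 164 162 160 161 164 160 120  60  42  39  41  43  43  41  42  42  42  41  41  40  41  40  38  37  65
218 216 133 139 160 164 163 162 161 163 164 159 101  53  41  41  42  42  41  42  42  42  42  42  41  41  38  35  56 108
219 219 131 134 161 164 162 162 162 162 162 163 145  94  62  46  41  40  42  40  41  41  41  39  40  40  45  60 119 177
221 215 155 139 159 164 164 164 161 161 162 165 176 158 120  89  60  49  46  42  40  40  41  46  53  63  96 120 171 210
223 218 199 149 154 162 164 164 163 162 162 173 209 191 167 144 118 106  85  69  66  63  64  97 107 117 155 160 167 190
217 218 214 140 143 161 165 165 164 164 163 178 209 171 163 164 163 162 144 126 122 128 123 155 161 161 164 163 161 163
```

View pics/z9.png

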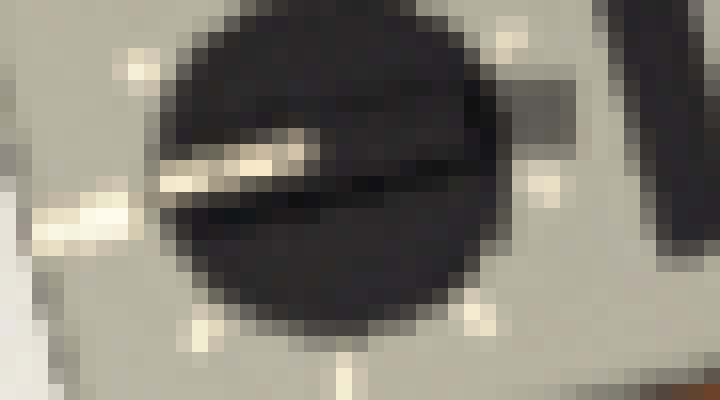

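```bash
python3 - <<'E'
from h import *
a=lambda v:np.arctan2(v[1],v[0])
im=cv2.imread("pics/t9_raw.png").min(2).astype(float)
def colline(x0,x1,y0,y1,base,z):
    P=[];W=[]
    for x in range(x0,x1):
        col=np.clip(im[y0:y1,x]-base,0,None)
        P.append((x,(col*np.arange(y0,y1)).sum()/col.sum()));W.append(1)
    w=plane("top",P,z); q=cv2.fitLine(w[:,:2].astype(np.float32),cv2.DIST_HUBER,0,.01,.01).ravel()
    d=q[:2]*(1 if q[1]>0 else -1); print(np.round(P,1).tolist(),"ang",a(d),q[2:])
colline(265,273,227,234,48,80)
colline(265,274,227,234,60,80)
colline(257,263,229,237,166,48)
# bar lower edge darkness: find min in cols
P=[(x,232+np.argmin(im[229:236,x])-3) for x in range(266,284)]
print(P)
# timer edges by gradient: far edge and near edge
for (x0,x1,ya,yb) in((262,294,204,222),(268,302,238,256)):
    P=[]
    for x in range(x0,x1):
        d=np.abs(np.diff(im[ya:yb,x])); P.append((x,ya+.5+(d**2*np.arange(len(d))).sum()/(d**2).sum()))
    w=plane("top",P,48)[:,:2]; q=cv2.fitLine(w.astype(np.float32),cv2.DIST_HUBER,0,.01,.01).ravel(); d=q[:2]*(1 if q[1]>0 else -1)
    print("edge",a(d),q[2:])
E
```

```text
[[265.0, 230.7], [266.0, 230.7], [267.0, 230.4], [268.0, 230.2], [269.0, 230.0], [270.0, 229.8], [271.0, 229.6], [272.0, 229.3]] ang 1.759942 [540.2324  159.12283]
[[265.0, 230.9], [266.0, 230.7], [267.0, 230.4], [268.0, 230.2], [269.0, 230.0], [270.0, 229.8], [271.0, 229.6], [272.0, 229.3], [273.0, 229.0]] ang 1.7772865 [540.4355  157.79988]
[[257.0, 234.1], [258.0, 234.0], [259.0, 233.8], [260.0, 233.5], [261.0, 233.1], [262.0, 232.9]] ang 1.7920619 [533.8573  186.62752]
[(266, np.int64(233)), (267, np.int64(233)), (268, np.int64(233)), (269, np.int64(233)), (270, np.int64(233)), (271, np.int64(233)), (272, np.int64(232)), (273, np.int64(232)), (274, np.int64(232)), (275, np.int64(232)), (276, np.int64(231)), (277, np.int64(231)), (278, np.int64(231)), (279, np.int64(231)), (280, np.int64(231)), (281, np.int64(230)), (282, np.int64(230)), (283, np.int64(230))]
edge 1.7633495 [583.88055 136.31036]
edge 1.5702524 [504.34805 123.95081]
```

```bash
python3 -c "
from h import *
rep((574,2,10))"
```

```text
t 12.2 p [ 599.7 -130.6  123.8] x [ 0. -0. -1.] yang 0.206 zang -1.365 F [-0.1  1.   0.1] M [ 0.06  0.02 -0.05] g 0.191 j [-0.31  0.58  0.65  1.74 -0.42  0.96  0.71]
d tool m [ 0.1137  0.0019 -0.1351]
```

```bash
python3 -m inch '[[0.03,0.002,-0.03,0],[0.03,0,-0.03,0],[0.03,0,-0.03,0],[0.022,0,-0.025,0],[0,0,0,0],[0,0,0,0]]' 0;python3 -c "
from h import *
rep((574,2,10))
snap('side','s10',(260,150,400,270),5.5)
snap('top','t10',(220,180,360,290),5)"
```

```text
time_s: 12.95
eef_pos: [578.6, -16.4, 11.8]
tcp_rot: [1.127, 1.57, -0.235]
wrist_force: [0.3, 0.1, 1.2]
grip_width: 0.002
t 12.95 p [578.6 -16.4  11.8] x [ 0.001 -0.    -1.   ] yang 0.209 zang -1.362 F [0.3 0.1 1.2] M [-0.02 -0.02  0.02] g 0.002 j [-0.44  0.69  0.55  1.88 -0.52  0.72  0.62]
d tool m [ 0.0018 -0.0007 -0.0189]
```

View pics/s10.png

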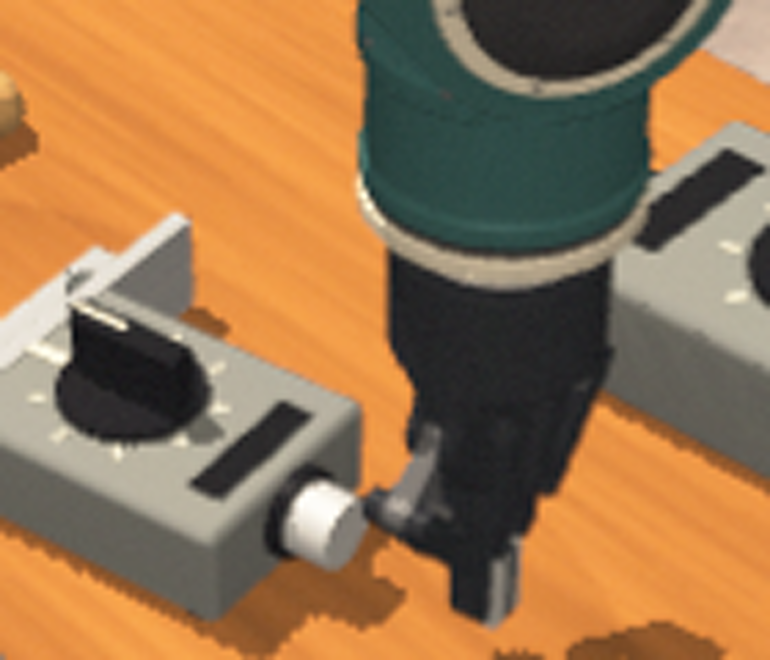

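View pics/t10.png

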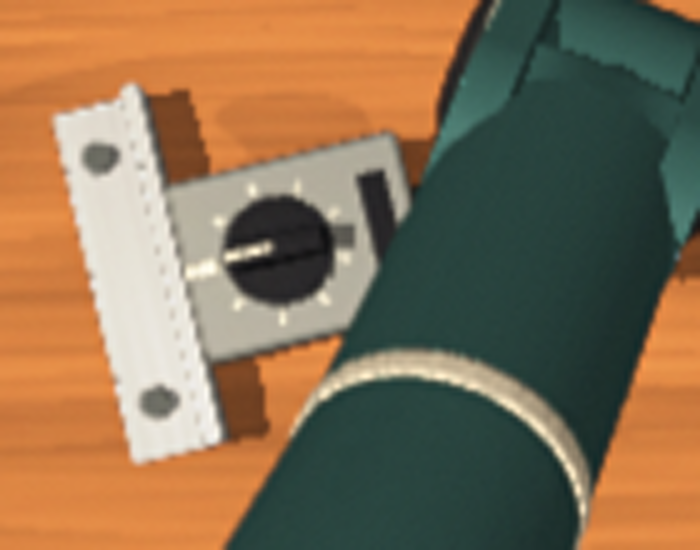

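```bash
python3 -m inch '[[0.005,-0.0005,-0.01,0],[0,0,-0.015,0],[0,0,-0.013,0],[0,0,-0.004,0],[0,0,0,0]]' 0;python3 -c "
from h import *
rep((565,46,10))
snap('side','s11',(260,150,400,270),5.5)"
```

```text
time_s: 13.68
eef_pos: [569.1, 24.9, 6.1]
tcp_rot: [0.316, 1.571, -1.047]
wrist_force: [-0.2, 0.7, -0.1]
grip_width: 0.001
t 13.68 p [569.1  24.9   6.1] x [ 0. -0. -1.] yang 0.209 zang -1.362 F [-0.2  0.7 -0.1] M [-0.02 -0.05 -0.07] g 0.001 j [-0.51  0.68  0.54  1.9  -0.53  0.7   0.55]
d tool m [-0.0039  0.0004 -0.0214]
```

View pics/s11.png

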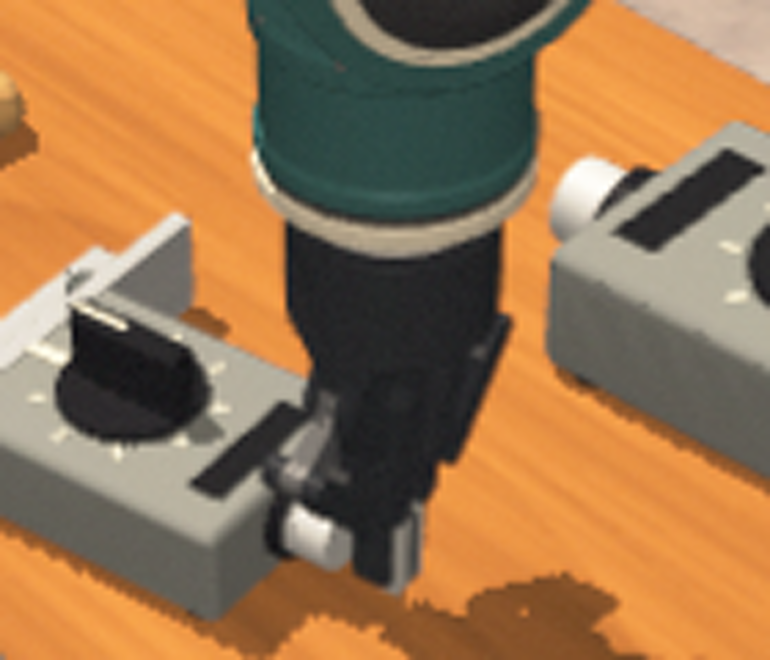

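```bash
python3 -m inch '[[0,0,-0.004,0],[0,0,-0.003,0],[0,0,-0.002,0],[0,0,-0.002,0],[0,0,0,0]]' 0;python3 -c "
from h import *
rep()"; python3 -m inch '[[0,0,-0.002,0],[0,0,-0.002,0],[0,0,0,0]]' 0;python3 -c "
from h import *
rep()"
```

```text
time_s: 14.35
eef_pos: [566.9, 35.0, 6.0]
tcp_rot: [0.296, 1.57, -1.067]
wrist_force: [2.0, -4.9, -1.2]
grip_width: 0.0
t 14.35 p [566.9  35.    6. ] x [ 0.    -0.001 -1.   ] yang 0.208 zang -1.363 F [ 2.  -4.9 -1.2] M [-0.97 -0.38 -0.01] g 0.0 j [-0.53  0.68  0.55  1.91 -0.53  0.7   0.54]
time_s: 14.72
eef_pos: [566.1, 38.6, 6.0]
tcp_rot: [0.181, 1.57, -1.183]
wrist_force: [2.3, -6.2, -1.3]
grip_width: -0.004
t 14.72 p [566.1  38.6   6. ] x [ 0.    -0.001 -1.   ] yang 0.207 zang -1.363 F [ 2.3 -6.2 -1.3] M [-1.34 -0.46  0.02] g -0.004 j [-0.54  0.68  0.55  1.91 -0.53  0.7   0.53]
```

```bash
python3 -m inch '[[0,0,-0.002,0],[0,0,-0.001,0],[0,0,0,0]]' 0;python3 -c "
from h import *
rep()"; python3 -m inch '[[0,0,-0.001,0],[0,0,-0.0005,0],[0,0,0,0],[0,0,0,0],[0,0,0,0]]' 0;python3 -c "
from h import *
rep()
snap('side','s12',(200,150,340,270),5.5)"
```

```text
time_s: 15.1
eef_pos: [565.5, 41.0, 6.1]
tcp_rot: [0.175, 1.569, -1.189]
wrist_force: [2.4, -8.4, -1.8]
grip_width: 0.003
t 15.1 p [565.5  41.    6.1] x [ 0.001 -0.001 -1.   ] yang 0.207 zang -1.364 F [ 2.4 -8.4 -1.8] M [-1.85 -0.55  0.05] g 0.003 j [-0.55  0.68  0.55  1.91 -0.53  0.7   0.53]
time_s: 15.72
eef_pos: [565.5, 41.0, 6.2]
tcp_rot: [0.243, 1.568, -1.122]
wrist_force: [4.7, -15.4, -2.9]
grip_width: -0.0
t 15.72 p [565.5  41.    6.2] x [ 0.001 -0.003 -1.   ] yang 0.206 zang -1.365 F [  4.7 -15.4  -2.9] M [-3.29 -0.83  0.01] g -0.0 j [-0.55  0.68  0.55  1.91 -0.53  0.7   0.52]
```

View pics/s12.png

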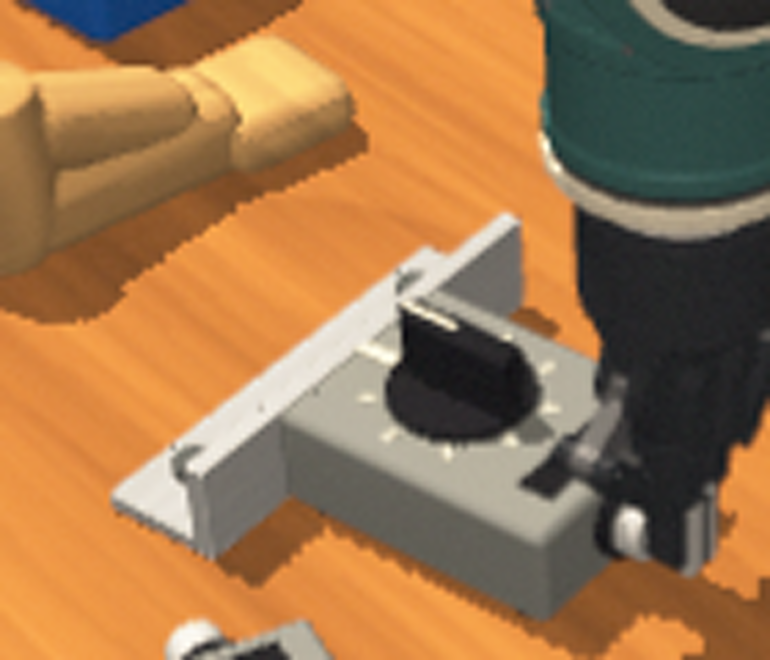

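```bash
python3 -m inch '[[0,0,0,0],[0,0,0,0],[0,0,0,0],[0,0,0.002,0],[0,0,0.003,0],[0,0,0.003,0],[0,0,0.004,0],[0,0,0.006,0],[0,0,0.02,0],[0,0,0.03,0]]' 0; python3 -m inch '[[-0.01,0,0.04,0],[-0.04,0,0.04,0],[-0.04,0,0.03,0],[-0.03,0,0.03,0],[0,0,0.04,0],[0,0,0,0]]' 0;python3 -c "
from h import *
rep()
snap('side','s13',(200,140,360,260),5);snap('top','t13',(220,180,360,290),5)"
```

```text
time_s: 17.02
eef_pos: [579.3, -23.7, 6.0]
tcp_rot: [2.974, 1.571, 1.612]
wrist_force: [0.0, -0.9, -0.2]
grip_width: 0.002
time_s: 17.77
eef_pos: [615.6, -203.8, 126.5]
tcp_rot: [0.079, 1.569, -1.288]
wrist_force: [-0.1, 0.6, -0.8]
grip_width: 0.002
t 17.77 p [ 615.6 -203.8  126.5] x [ 0.001 -0.002 -1.   ] yang 0.203 zang -1.367 F [-0.1  0.6 -0.8] M [ 0.04  0.02 -0.  ] g 0.002 j [-0.17  0.64  0.64  1.65 -0.43  1.    0.81]
```

View pics/s13.png

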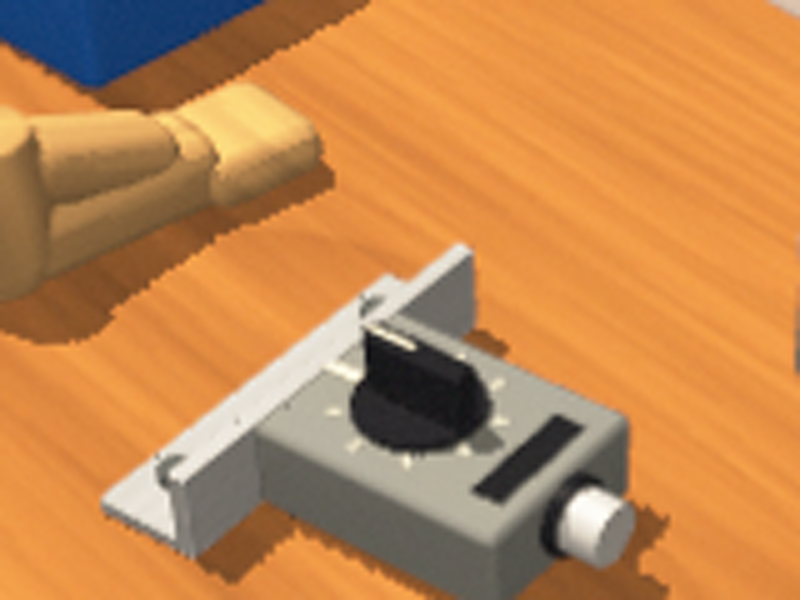

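View pics/t13.png

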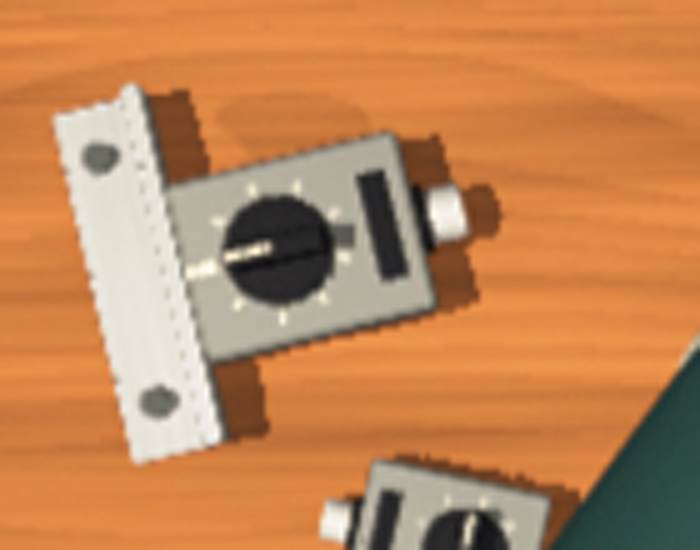

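The pictures show the timer flush and square against the stop, at about (300,245) in the top crop. The pointer line, (225,262) to (270,246), runs into the long mark, and the button is out at (450,212). The arm is clear, so I am handing in.

```bash
python3 -c "
from station import arm
print(arm.hand_in())"
```

```text
the job is handed in; nothing more can be done
None
```

I set the timer to the long mark, slid it square against the stop, pressed the start button fully in, and handed the job in at about 18 s. The hand-in gives no verdict.

- **Dial:** I gripped the knob bar and turned it clockwise 0.93 rad while pressing down with about 21 N; the timer did not turn with it. The pointer line measured within about 0.03 rad of the timer's axis and the long mark.
- **Stop:** I slid the timer along by its knob and turned it about 0.07 rad to square it. The last pictures show its back flush against the face, and its long side within about 0.02 rad of square.
- **Button:** Pressing with the closed fingers, force rose along the spring to about 8 N. It then rose to about 16 N with no further travel, so the button was fully in. I held it there about 0.75 s, and afterwards it was visibly out with the arm clear.

**Checks that disagreed:**
- The fingertips appeared about 30 mm higher in the pictures than the reported tool height implied. My first grasp therefore closed above the knob, touching nothing, and I corrected for it.
- Pressing down on the knob briefly reached 56 N at the wrist (limit 120 N) before I eased off.
- A first rough reading put the pointer about 0.1 rad off the mark; fitting the line by pixel gave the smaller figure above.
- An automatic fit of the timer's near side was about 0.2 rad out. I took it to be thrown off by the shadow and ignored it.

I never came near the last, hammer, jar or brush, but I did not measure them again at the end.

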